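# Film the unmoulding of the hot-chocolate sticks

## Task

To film how the hot-chocolate sticks come out of their mould, lean the sprung stick of the camera remote over until the camera looks straight at the middle of the full mould, hold it there for about three seconds for the opening shot, and let go. Then lift every chocolate stick out of the mould and stand it upright on the wooden serving board, each with a finger's breadth of room from the next; when all of them stand there, turn the camera with the stick to the middle of the board, hold that closing shot for three seconds too and let the stick go. Never touch the camera itself, and leave everything else on the worktop standing where it is.

Things in the scene. Friction and masses are not known exactly. Their poses are not given: they have to be found in the camera images.
- mould: pale silicone mould lying flat, 122 x 176 x 30 mm, fixed to the worktop; origin under its centre, z up, long side along its y. Six square cavities 41 mm wide and 22 mm deep, open at the top, centred at x = -27 and +27 mm, y = -54, 0 and +54 mm; cavity floor 8 mm above the worktop, mouth at 30 mm. Four or five of them hold a chocolate stick, the others are empty
- mould_mid (a point): middle of the mould's top face; the point for the camera to look at
- choc_0: a hot-chocolate stick: dark cast block 38 x 38 x 22 mm with a round wooden stick, 9 mm thick, standing up from its middle; 87 mm high in all, 45 g. Origin under the block's centre, z along the stick. It starts in a cavity of the mould with the block's top level with the mouth and 65 mm of stick showing (1.5 mm play each side). Not present in every start
- choc_1: a hot-chocolate stick: dark cast block 38 x 38 x 22 mm with a round wooden stick, 9 mm thick, standing up from its middle; 87 mm high in all, 45 g. Origin under the block's centre, z along the stick. It starts in a cavity of the mould with the block's top level with the mouth and 65 mm of stick showing (1.5 mm play each side). Not present in every start
- choc_2: a hot-chocolate stick: dark cast block 38 x 38 x 22 mm with a round wooden stick, 9 mm thick, standing up from its middle; 87 mm high in all, 45 g. Origin under the block's centre, z along the stick. It starts in a cavity of the mould with the block's top level with the mouth and 65 mm of stick showing (1.5 mm play each side). Not present in every start
- choc_3: a hot-chocolate stick: dark cast block 38 x 38 x 22 mm with a round wooden stick, 9 mm thick, standing up from its middle; 87 mm high in all, 45 g. Origin under the block's centre, z along the stick. It starts in a cavity of the mould with the block's top level with the mouth and 65 mm of stick showing (1.5 mm play each side). Not present in every start
- choc_4: a hot-chocolate stick: dark cast block 38 x 38 x 22 mm with a round wooden stick, 9 mm thick, standing up from its middle; 87 mm high in all, 45 g. Origin under the block's centre, z along the stick. It starts in a cavity of the mould with the block's top level with the mouth and 65 mm of stick showing (1.5 mm play each side). Not present in every start
- choc_5: a hot-chocolate stick: dark cast block 38 x 38 x 22 mm with a round wooden stick, 9 mm thick, standing up from its middle; 87 mm high in all, 45 g. Origin under the block's centre, z along the stick. It starts in a cavity of the mould with the block's top level with the mouth and 65 mm of stick showing (1.5 mm play each side). Not present in every start
- board: wooden serving board lying flat, fixed, 211 mm along its x, 324 mm along its y, with rounded ends, 16 mm thick; origin under its centre. Its safe area for a chocolate stick's centre is x -75 to +75 mm, y -125 to +125 mm
- board_mid (a point): middle of the board's top face; the point for the camera to look at
- console: pan remote of the camera, grey console 130 x 112 x 32 mm, fixed; origin under its centre, its x points away from the operator, its y to the operator's left. Its stick stands up at x = -12 mm, pivot 32 mm above the worktop
- stick_ball (a point): centre of the 22 mm black ball on top of the stick, 60 mm above the stick's pivot (92 mm above the worktop when centred); the shaft below it is 10 mm thick
- stick_lr (a joint): lean of the stick, rad: 0 centred, + to the operator's right (console -y), - to the left; it leans only left and right and stops at 0.45. Springs back to the centre by itself when let go; full lean takes about 3 N at the ball. The camera's pan servo follows the stick at once: it looks straight ahead, along -x of its stand, while the stick is centred, and turns 2.6 rad per rad of lean, to the side (the operator's) to which the stick leans; it comes back when the stick does
- lens (a point): middle of the lens of the white camera on its table stand at the back, 0.208 m high and 43 mm in front of the pan axis. The frame stays level and turns with the pan: the camera looks along its -x axis and 0.5 rad downward (the nod is fixed and right for mould and board alike)
- mug_a: white mug behind the console, 65 mm across (94 with its handle), 53 mm high; origin under its centre. Bystander
- spice_jar: dark spice jar behind the mould, 44 mm across, 96 mm high; origin under its centre. Bystander
- camera: foot of the camera's stand, 116 mm across, 179 mm high to the pan drive, carrying the camera; origin under its centre on the worktop, the pan axis is its z. Not to be touched
Not all that is in view belongs to the job. What is shaped like the choc_0 but purple is not meant.

How it is judged:
On the way, in this order (a step that is already met when the one before it is completed fails the run):
1. opening shot: nothing is on the board yet and the camera is held on the middle of the mould for 2.5 s (x of mould_mid in the frame of lens below -0.15 m and y of mould_mid in the frame of lens between -0.045 and 0.045 m and horizontal distance between each of choc_0, choc_1, choc_2, choc_3, choc_4, choc_5 and board_mid above 0.15 m), for 2.5 s.
2. every chocolate stick stands upright and apart on the board (x of choc_0 in the frame of board between -0.075 and 0.075 m and y of choc_0 in the frame of board between -0.125 and 0.125 m and z of choc_0 in the frame of board between 0.011 and 0.021 m and angle between each of choc_0, choc_1, choc_2, choc_3, choc_4, choc_5's own z axis and vertical below 0.12 rad and linear speed of each of choc_0, choc_1, choc_2, choc_3, choc_4, choc_5 below 0.03 m/s and x of choc_1 in the frame of board between -0.075 and 0.075 m and y of choc_1 in the frame of board between -0.125 and 0.125 m and z of choc_1 in the frame of board between 0.011 and 0.021 m and x of choc_2 in the frame of board between -0.075 and 0.075 m and y of choc_2 in the frame of board between -0.125 and 0.125 m and z of choc_2 in the frame of board between 0.011 and 0.021 m and x of choc_3 in the frame of board between -0.075 and 0.075 m and y of choc_3 in the frame of board between -0.125 and 0.125 m and z of choc_3 in the frame of board between 0.011 and 0.021 m and x of choc_4 in the frame of board between -0.075 and 0.075 m and y of choc_4 in the frame of board between -0.125 and 0.125 m and z of choc_4 in the frame of board between 0.011 and 0.021 m and x of choc_5 in the frame of board between -0.075 and 0.075 m and y of choc_5 in the frame of board between -0.125 and 0.125 m and z of choc_5 in the frame of board between 0.011 and 0.021 m and horizontal distance between choc_0 and choc_1 above 0.055 m and horizontal distance between each of choc_0, choc_1 and choc_2 above 0.055 m and horizontal distance between each of choc_0, choc_1, choc_2 and choc_3 above 0.055 m and horizontal distance between each of choc_0, choc_1, choc_2, choc_3 and choc_4 above 0.055 m and horizontal distance between each of choc_0, choc_1, choc_2, choc_3, choc_4 and choc_5 above 0.055 m), for 0.3 s.
3. closing shot: with all of them standing there the camera is held on the middle of the board for 2.5 s (all of step 2 and x of board_mid in the frame of lens below -0.15 m and y of board_mid in the frame of lens between -0.045 and 0.045 m), for 2.5 s.
At the end, for the whole second after the job is handed in: Every chocolate stick stands still and upright (7 degrees) on the board's safe area, centres 55 mm or more apart; the remote's stick is let go and centred. In a shot the middle of mould or board lies within 45 mm sideways of the camera's line of sight (all of step 2 and value of joint stick_lr between -0.06 and 0.06 rad); the robot touches nothing.
It fails at once if the mug is moved more than 3 cm (distance of mug_a from where it was at the start of the episode above 0.03 m).
It fails at once if the spice jar is moved more than 3 cm (distance of spice_jar from where it was at the start of the episode above 0.03 m).
It fails at once if the camera or its stand is touched by the robot (contact force between any of the arm, the fingers and camera above 1 N).
Of choc_0, choc_1, choc_2, choc_3, choc_4, choc_5 only 4 to 5 are there at a start; the rules pass over those that are not, and their reading is None.
At some moment in a run one of choc_0, choc_1, choc_2, choc_3, choc_4, choc_5 may be knocked a few centimetres aside while the robot is not near it.
Once in a run the grip may slacken for a moment while it holds something.
It also fails if it takes over 210 s, if anything falls off the work surface, if the arm or the gripper's body presses on something with over 40 N, if the wrist force passes 120 N, or if a joint passes its speed limit or range.

## Robot

A 6-joint arm with a two-finger parallel gripper is mounted at the origin on a cart in front of the work surface, level with it; the furniture and walls round the work are solid. World frame = base frame: x ahead of the robot, y to its left, z up, the work surface at z = 0. Lengths are in m, angles in rad, forces in N, time in s.
With the tool pointing down it reaches from about 0.35 to 0.775 m from the base axis. Payload 5.5 kg.
Tool frame: the origin (TCP) lies on the centre line of the jaws, within the pads' length; the fingertips stand 11 mm ahead of it and the grasp point (between the pads) lies 8 mm behind it (env.tip_extent is the distance from the TCP to the fingertips, in m); z points along the fingers, y is the line along which they close (so a half turn about z gives the same grasp; the last joint's range is limited). The gripper opens to 85 mm and grips with 20 to 120 N. Pads are 22 mm wide; open, the fingers measure 114 mm over their backs; the gripper's body (76 mm by 85 mm) begins 54 mm behind the grasp point. The pads swing forward as they close: fully open they stand 13 mm farther back than shut.
Start: joints at [1.136, 0.313, 0.046, 1.304, 0, 1.431], TCP at [0.167, 0.55, 0.242] pointing down, gripper open.
Joint ranges: [-2.76, 2.76], [-0.86, 1.69], [-1.03, 1.26], [-2.2, 2.34], [-1.47, 1.5], [-3.14, 3.14]. Speed limits (rad/s): [2.57, 2.57, 3.14, 3.14, 3.14, 3.14].

## Interface

Orientations are given as a unit quaternion [w, x, y, z].
In Python, from workcell import env gives the robot as it stands.
- The arm moves only by the shell command python3 -m jog 'ROWS' [FORCE]. ROWS is JSON, a list of rows, each a list of 5 numbers: the gripper's target within -1 to 1 (shut at 1, half-way at 0, fully open at -1), then the shift along the tool's x, y, z in m, then the turn about the tool's z in degrees. In form: [[fingers, tx, ty, tz, turn], ...]. A call has 1 to 5 rows; each row shifts and turns the commanded pose from where the row before left it, along the tool's axes as they then stand; what a row does not reach is not made up. A row lasts 1/12 s, in which the tool goes at most 41.7 mm and 7.16 degrees, less where a joint would pass 70% of its speed; a pose out of reach is approached as far as the arm can. A call is refused whole if a number of a shift passes 0.0417 or a number of a turn 7.16, either way. A call with a gripper value outside its range is refused whole. The fingers move at their own pace and stop on an object; FORCE is the grip in N (left out, the last holds). Time passes only in rows, so rows that do not move let the fingers close. It gives the time, the measured TCP pose, the force, the opening and the grip force at its end, in the units of the state.
- env.get_state(): the state, without advancing time (a new reading comes with each control period).
- env.read_camera(name): name is "scene" or "top" or "wrist"; returns a dict with "img" (420x560x3 uint8, red, green, blue), "fov_y" (degrees; the focal length in pixels is half the picture's height over the tangent of half this angle, whatever the lens; pixels are square), "cx", "cy" (the principal point, pixels), "D" ([k1, k2, p1, p2, k3] as OpenCV has them; the pictures are not rectified), "T" (4x4, takes a point from camera to world coordinates). Camera axes: x right, y up, looking along -z (the intrinsics and any distortion apply to the point x, -y, -z); pixel columns grow to the right and rows downward; lengths in m; the calibration is good to about 2 mm. A picture is of the moment at which its call begins. There is no depth.
- env.hand_in(): hands the job in; it is judged then, once.
The state is a dict: "clock": time; "joint_pos": joint angles; "qvel": joint speeds; "tau": joint torques, N m; "tcp_pos": TCP position; "orientation": TCP orientation; "wrist_force": force on the tool from outside, world axes, zero at the start; "ft_torque": the same for the moment, N m; "finger_gap": finger opening in m; "grip_force": force on a finger pad.
Only numpy, scipy, OpenCV 4.12 (cv2) and the standard library are available. Lean on these libraries where they do the work, as an engineer would, in place of code of your own. Each camera call takes 0.05 s, during which the arm holds its last target. There are 200 camera calls.

## Working session

There is one attempt and no reset: what is moved stays moved. The work goes in short steps, Python scripts to look and compute and a shell command to move; the robot and the scene stay as the last step left them, time stands still between calls to the robot, and variables do not carry over. Pictures are saved under pics/ and viewed, at most 14 in all, crops included, and the job is handed in when it is done.

```bash
ls; mkdir -p pics; python3 - <<'E'
from workcell import env
import cv2
print(env.get_state())
for n in ("scene","top"):
    c=env.read_camera(n); cv2.imwrite(f"pics/{n}0.png",c["img"][:,:,::-1]); print(n,c["fov_y"],c["cx"],c["cy"],c["D"],c["T"])
E
```

```text
pics
{'clock': 0.0, 'joint_pos': array([ 1.13638385e+00,  3.14017784e-01,  4.50239696e-02,  1.30361815e+00,
       -2.06836780e-05,  1.43121348e+00]), 'qvel': array([-5.09223571e-05,  1.73593151e-03, -7.03038662e-04, -5.58209971e-04,
       -1.01526460e-03,  1.28303346e-03]), 'tau': array([ 9.54989846e-04, -4.80623746e+01,  2.98534584e+01,  1.93364848e-02,
       -1.04776900e-04,  5.27689636e-06]), 'tcp_pos': array([0.1668841 , 0.54975019, 0.24141737]), 'orientation': array([-2.47060520e-04,  1.46881413e-01,  9.89153692e-01, -8.73613026e-04]), 'wrist_force': array([-0.43819093, -0.00395307, -0.54373132]), 'ft_torque': array([-0.03176083, -0.0158619 ,  0.00432496]), 'grip_force': 0.0, 'finger_gap': 0.08544145600472548}
scene 49.07621474708569 274.2731253762995 214.50202756200346 [-0.11821895  0.          0.          0.          0.        ] [[ 0.63743391  0.55238877 -0.53716353  0.01340758]
 [-0.77041978  0.4673081  -0.43367788 -0.55653842]
 [ 0.01146208  0.69028239  0.72344926  0.95022108]
 [ 0.          0.          0.          1.        ]]
top 56.68709035543967 277.9664773745821 211.38944178127122 [-0.10623679  0.          0.          0.          0.        ] [[-0.01516669  0.98621571 -0.16476817  0.42312629]
 [-0.99979918 -0.01711679 -0.01042194 -0.06246158]
 [-0.01309859  0.16457702  0.98627726  1.14822568]
 [ 0.          0.          0.          1.        ]]
```

View pics/scene0.png

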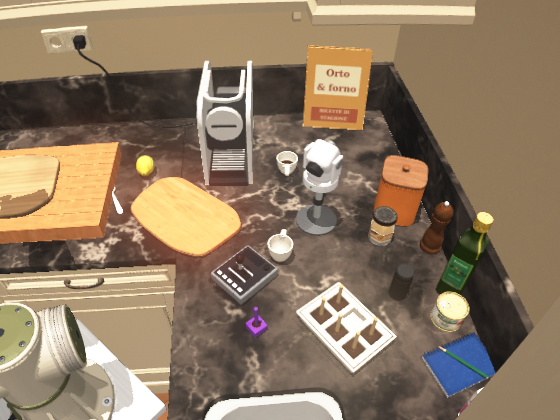

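View pics/top0.png

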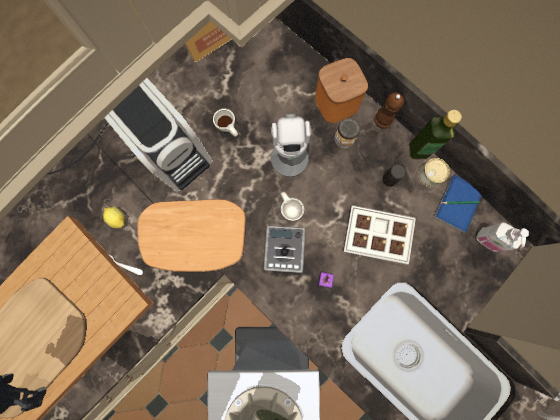

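The scene view shows five sticks in the mould near (346,325), with the empty cavity at (351,318). The board is at (186,215), the console at (245,272), the camera at (320,180), and the mug at (280,247). In the top view the mould is at (380,234), the board at (191,236), the console at (285,250), and the camera at (290,140).

The only lookalike is the purple one: scene (257,322), top (327,281). It stands outside the mould, so it isn't meant. The candidates are the brown sticks in the mould.

```bash
cat > h.py <<'E'
import numpy as np, cv2
from workcell import env
def K(c):
    f=c["img"].shape[0]/2/np.tan(np.radians(c["fov_y"]/2)); return np.array([[f,0,c["cx"]],[0,f,c["cy"]],[0,0,1]])
def ray(c,uv):
    p=cv2.undistortPoints(np.array(uv,float).reshape(-1,1,2),K(c),np.array(c["D"]))[:,0]
    d=np.c_[p[:,0],-p[:,1],-np.ones(len(p))]; return c["T"][:3,3], d@c["T"][:3,:3].T
def onz(c,uv,z):
    o,d=ray(c,uv); return o+d*((z-o[2])/d[:,2])[:,None]
def px(c,P):
    P=np.atleast_2d(P); q=(P-c["T"][:3,3])@c["T"][:3,:3]; q=q*[1,-1,-1]
    return cv2.projectPoints(q,np.zeros(3),np.zeros(3),K(c),np.array(c["D"]))[0][:,0]
def tri(ca,ua,cb,ub):
    o1,d1=ray(ca,ua); o2,d2=ray(cb,ub); d1=d1[0]/np.linalg.norm(d1[0]); d2=d2[0]/np.linalg.norm(d2[0])
    A=np.c_[d1,-d2]; t=np.linalg.lstsq(A,o2-o1,rcond=None)[0]; a,b=o1+t[0]*d1,o2+t[1]*d2
    return (a+b)/2, np.linalg.norm(a-b)
def crop(c,u0,v0,u1,v1,s,name,grid=0):
    im=cv2.resize(c["img"][v0:v1,u0:u1,::-1],None,fx=s,fy=s,interpolation=cv2.INTER_CUBIC); cv2.imwrite(name,im)
def quat(): return env.get_state()
E
python3 - <<'E'
from h import *
S=env.read_camera("scene");T=env.read_camera("top")
# composite crops: mould+console top and scene
a=cv2.resize(T["img"][185:275,255:425,::-1],None,fx=4.5,fy=4.5,interpolation=cv2.INTER_CUBIC)[:, :765]
cv2.imwrite("pics/topcrop.png",cv2.resize(a,(765,405)))
b=cv2.resize(S["img"][215:375,205:405,::-1],None,fx=3.7,fy=3.7,interpolation=cv2.INTER_CUBIC); cv2.imwrite("pics/scenecrop.png",b)
hsv=cv2.cvtColor(T["img"],cv2.COLOR_RGB2HSV)
for n,p in (("board",(191,236)),("mould",(381,212)),("cons",(300,250)),("cam",(290,160))): print(n,hsv[p[1],p[0]], onz(T,[p],0.02).round(3))
# board via mask
m=cv2.inRange(hsv,hsv[236,191].astype(int)-np.array([6,60,60]),hsv[236,191].astype(int)+np.array([6,60,60]))
m=cv2.morphologyEx(m,cv2.MORPH_OPEN,np.ones((5,5)))
for c in cv2.findContours(m,cv2.RETR_EXTERNAL,cv2.CHAIN_APPROX_NONE)[0]:
    if cv2.contourArea(c)>2000:
        w=onz(T,c[:,0].astype(float),0.016)[:,:2].astype(np.float32); print("brect",cv2.minAreaRect(w), cv2.boundingRect(c))
E
```

```text
board [ 15 126 243] [[0.543 0.206 0.02 ]]
mould [ 24  17 243] [[ 0.605 -0.354  0.02 ]]
cons [  6  11 115] [[ 0.497 -0.113  0.02 ]]
cam [30  3 79] [[ 0.768 -0.089  0.02 ]]
brect ((0.28713804483413696, 0.6558878421783447), (0.3740524649620056, 0.5419317483901978), 44.916229248046875) (0, 218, 146, 202)
brect ((0.5475335121154785, 0.2097839117050171), (0.31949329376220703, 0.20719197392463684), 89.5333480834961) (138, 200, 107, 71)
```

View pics/topcrop.png

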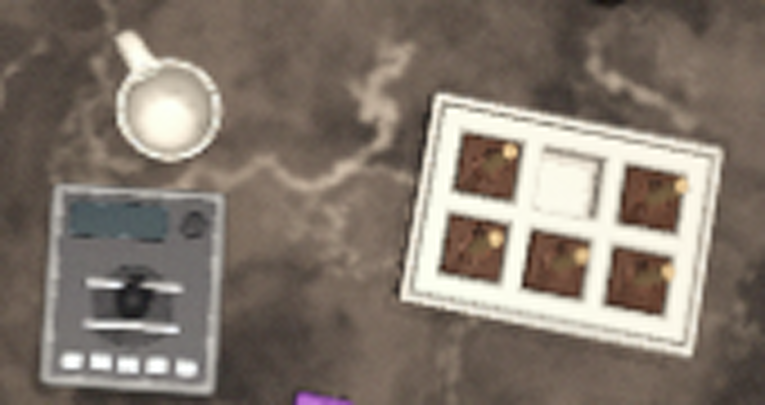

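View pics/scenecrop.png

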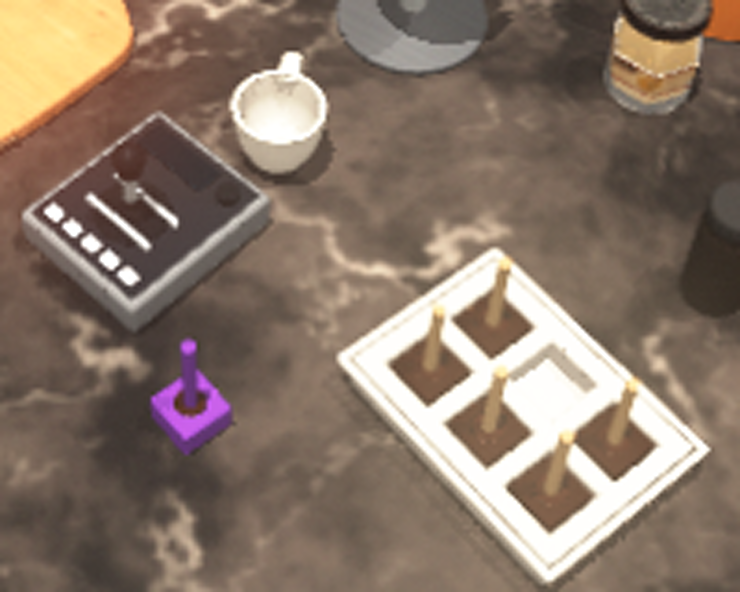

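The top crop shows stick tips at (511,150), (682,186), (496,239), (581,256) and (667,271), and the ball at about (133,297). The scene crop shows the same five brown sticks at (504,264), (631,384), (438,312), (499,374) and (566,436), with the ball at (129,158). The purple one stands outside the mould, so it is ruled out.

```bash
python3 - <<'E'
from h import *
S=env.read_camera("scene");T=env.read_camera("top")
t=lambda u,v:[(255+u/4.5-.4,185+v/4.5-.4)]
s=lambda u,v:[(205+u/3.7-.4,215+v/3.7-.4)]
for n,a,b in (("A",(511,150),(504,264)),("B",(682,186),(631,384)),("C",(496,239),(438,312)),("D",(581,256),(499,374)),("E",(667,271),(566,436)),("ball",(133,297),(129,158)),("mL",(401,299),(341,356)),("mBL",(437,94),(496,250)),("mBR",(722,148),(708,450)),("mFR",(691,355),(548,578)),("cBL",(55,185),(158,113)),("cBR",(224,193),(270,202)),("cFL",(42,382),(24,215)),("cFR",(214,393),(134,318))):
    P,e=tri(T,t(*a),S,s(*b)); print(n,P.round(4),round(e,4))
for n,q,z in (("mould",((437,94),(722,148),(691,355),(401,299)),.03),("cons",((55,185),(224,193),(214,393),(42,382)),.032)):
    w=np.vstack([onz(T,t(*i),z) for i in q]); print(n,w.mean(0).round(4),w.round(3).tolist(),"yaw of right->left edge", np.degrees(np.arctan2(*(w[0]+w[3]-w[1]-w[2])[[1,0]])).round(1), np.degrees(np.arctan2(*(w[0]+w[1]-w[2]-w[3])[[1,0]])).round(1))
b=cv2.resize(S["img"][130:240,280:370,::-1],None,fx=5,fy=5,interpolation=cv2.INTER_CUBIC)
a=cv2.resize(T["img"][105:185,260:330,::-1],None,fx=5,fy=5,interpolation=cv2.INTER_CUBIC)
o=np.zeros((550,800,3),np.uint8); o[:550,:450]=b; o[:400,450:800]=a; cv2.imwrite("pics/cam.png",o)
E
```

```text
A [ 0.577  -0.2991  0.0907] 0.0007
B [ 0.553  -0.4041  0.0915] 0.0004
C [ 0.5229 -0.2877  0.0897] 0.0001
D [ 0.5117 -0.3397  0.0881] 0.0002
E [ 0.5016 -0.3924  0.0887] 0.0009
ball [ 0.4918 -0.0663  0.088 ] 0.0004
mL [ 0.4928 -0.2392  0.027 ] 0.0035
mBL [ 0.6253 -0.2681  0.0244] 0.0017
mBR [ 0.5856 -0.4539  0.0245] 0.0002
mFR [ 0.4518 -0.4236  0.0281] 0.0005
cBL [ 0.5696 -0.0178  0.0242] 0.0011
cBR [ 0.5625 -0.1268  0.0208] 0.0
cFL [ 0.4439 -0.0087  0.0251] 0.0026
cFR [ 0.4347 -0.1177  0.019 ] 0.0011
mould [ 0.5378 -0.3447  0.03  ] [[0.624, -0.267, 0.03], [0.585, -0.452, 0.03], [0.452, -0.423, 0.03], [0.491, -0.238, 0.03]] yaw of right->left edge 78.0 -12.4
cons [ 0.5016 -0.0672  0.032 ] [[0.568, -0.018, 0.032], [0.561, -0.126, 0.032], [0.434, -0.117, 0.032], [0.443, -0.008, 0.032]] yaw of right->left edge 85.9 -4.3
```

View pics/cam.png

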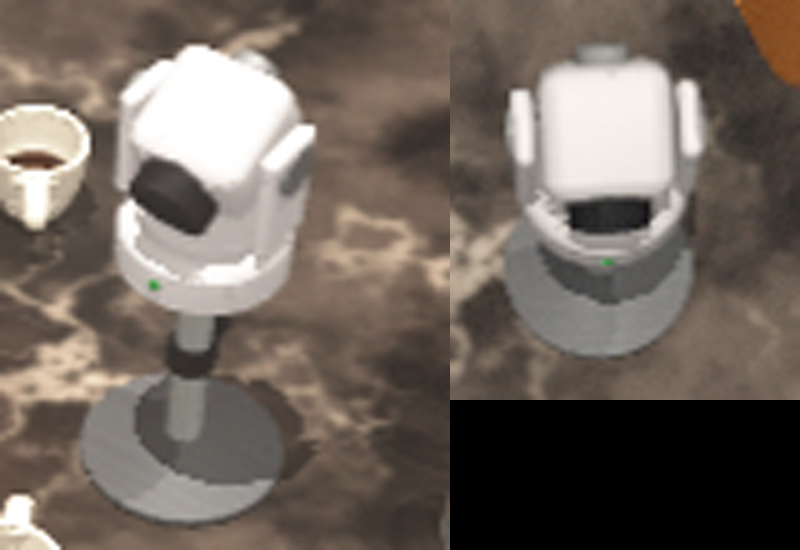

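The crop shows the camera foot disc at scene (182,447) and top (600,260). The green dot is at (154,285) and (608,262), and the lens at (175,195) and (610,214). The camera faces roughly world -x.

```bash
python3 - <<'E'
from h import *
S=env.read_camera("scene");T=env.read_camera("top")
t=lambda u,v:[(260+(u-450)/5-.4,105+v/5-.4)]
s=lambda u,v:[(280+u/5-.4,130+v/5-.4)]
print("foot",onz(T,t(600,260),0.005),onz(S,s(182,447),0.005))
F=(onz(T,t(600,260),0.005)+onz(S,s(182,447),0.005))[0]/2
G,e=tri(T,t(608,262),S,s(154,285)); print("green",G,e)
L,e=tri(T,t(610,214),S,s(175,195)); print("lens",L,e)
P=[onz(T,t(*q),0.25)[0] for q in ((543,75),(540,190),(668,75),(672,190))]
d=(P[1]-P[0])+(P[3]-P[2]); print("box dir yaw",np.degrees(np.arctan2(d[1],d[0])), [p.round(3) for p in P])
for X in (G,L): print("yaw from foot",np.degrees(np.arctan2(*(X-F)[[1,0]])))
M=np.array([.5378,-.345]);B=np.array([.5475,.2098])
for n,X in (("mould",M),("board",B)):
    v=X-F[:2]; print(n,"yaw",np.degrees(np.arctan2(v[1],v[0])),"dist",np.linalg.norm(v))
R=lambda q:cv2.Rodrigues(np.zeros(3))[0]
from scipy.spatial.transform import Rotation as Ro
q=env.get_state()["orientation"]; print(Ro.from_quat(q[[1,2,3,0]]).as_matrix().round(3))
E
```

```text
foot [[ 0.783159  -0.0884899  0.005    ]] [[ 0.77775745 -0.0909721   0.005     ]]
green [ 0.73392392 -0.0897097   0.15951926] 0.0015701606726886727
lens [ 0.74273438 -0.09041999  0.21365826] 0.0033698084943505537
box dir yaw 178.9749892975025 [array([ 0.801, -0.057,  0.25 ]), array([ 0.742, -0.055,  0.25 ]), array([ 0.8  , -0.118,  0.25 ]), array([ 0.741, -0.118,  0.25 ])]
yaw from foot 179.97376474343514
yaw from foot -178.95366358225272
mould yaw -133.5492064608012 dist 0.3522006178252685
board yaw 127.87375214274306 dist 0.37945797685348975
[[-0.957  0.29  -0.   ]
 [ 0.29   0.957 -0.   ]
 [ 0.    -0.    -1.   ]]
```

Mould centre is (0.538,-0.345), yaw -12°. The board is at (0.5475,0.21) and the ball at (0.490,-0.066). Pan to the mould is +46.5°, so 0.31 rad of lean to the right. Pan to the board is 52°, so 0.35 rad to the left. First I turn the tool, then move over the ball.

```bash
cat >> h.py <<'E'
from scipy.spatial.transform import Rotation as Ro
def go(x,y,z,yaw=None):
    s=env.get_state(); R=Ro.from_quat(np.array(s["orientation"])[[1,2,3,0]]).as_matrix(); d=R.T@(np.array([x,y,z])-s["tcp_pos"])
    now=np.degrees(np.arctan2(R[1,1],R[0,1]))
    print("t",round(s["clock"],2),"tcp",s["tcp_pos"].round(4),"yaw",now.round(2),"gap",round(s["finger_gap"],4),"grip",round(s["grip_force"],1),"shift mm",(d*1000).round(1), "turn",None if yaw is None else round(now-yaw,2))
E
J="python3 -m jog"
$J '[[-0.06,0,0,0,7],[-0.06,0,0,0,7],[-0.06,0,0,0,7],[-0.06,0,0,0,7],[-0.06,0,0,0,7]]' 30
$J '[[-0.06,0,0,0,7],[-0.06,0,0,0,7],[-0.06,0,0,0,7],[-0.06,0,0,0,7],[-0.06,0,0,0,7]]'
$J '[[-0.06,0,0,0,7],[-0.06,0,0,0,0],[-0.06,0,0,0,0]]'
python3 -c "
from h import *
go(.490,-.0663,.2,-4.3)"
```

```text
clock: 0.82
tcp_pos: [0.1671, 0.5502, 0.2423]
orientation: [0.0, 0.44, 0.898, 0.0]
wrist_force: [-0.2, -0.5, -0.4]
finger_gap: 0.0452
grip_force: 0.0
clock: 1.23
tcp_pos: [0.1671, 0.5502, 0.2424]
orientation: [-0.0, 0.69, 0.724, 0.0]
wrist_force: [-0.1, 0.7, 0.1]
finger_gap: 0.0454
grip_force: 0.0
clock: 1.48
tcp_pos: [0.1671, 0.5502, 0.2423]
orientation: [-0.0, 0.73, 0.684, 0.0]
wrist_force: [0.4, -0.6, 0.1]
finger_gap: 0.0452
grip_force: 0.0
t 1.48 tcp [0.1671 0.5502 0.2423] yaw -3.7 gap 0.0452 grip 0.0 shift mm [-594.4  362.    42.3] turn 0.6
```

```bash
J="python3 -m jog"
$J '[[-0.06,-0.0297,0.0181,0.001,0.6],[-0.06,-0.0297,0.0181,0.001,0],[-0.06,-0.0297,0.0181,0.001,0],[-0.06,-0.0297,0.0181,0.001,0],[-0.06,-0.0297,0.0181,0.001,0]]' >/dev/null
$J '[[-0.06,-0.0297,0.0181,0.001,0],[-0.06,-0.0297,0.0181,0.001,0],[-0.06,-0.0297,0.0181,0.001,0],[-0.06,-0.0297,0.0181,0.001,0],[-0.06,-0.0297,0.0181,0.001,0]]' >/dev/null
$J '[[-0.06,-0.0297,0.0181,0.001,0],[-0.06,-0.0297,0.0181,0.001,0],[-0.06,-0.0297,0.0181,0.001,0],[-0.06,-0.0297,0.0181,0.001,0],[-0.06,-0.0297,0.0181,0.001,0]]' >/dev/null
$J '[[-0.06,-0.0297,0.0181,0.001,0],[-0.06,-0.0297,0.0181,0.001,0],[-0.06,-0.0297,0.0181,0.001,0],[-0.06,-0.0297,0.0181,0.001,0],[-0.06,-0.0297,0.0181,0.001,0]]' >/dev/null
$J '[[-0.06,0,0,0,0],[-0.06,0,0,0,0]]' >/dev/null
python3 -c "
from h import *
go(.490,-.0663,.2,-4.3)
c=env.read_camera('wrist'); cv2.imwrite('pics/w1.png',c['img'][:,:,::-1]); print(px(c,[[.490,-.0663,.092]]),c['T'].round(3).tolist())"
```

```text
t 3.32 tcp [ 0.4822 -0.0717  0.2219] yaw -4.52 gap 0.0449 grip 0.0 shift mm [ 6.   7.3 21.9] turn -0.22
[[290.70478903 196.4282064 ]] [[0.997, 0.076, 0.022, 0.487], [-0.079, 0.962, 0.261, -0.006], [-0.001, -0.262, 0.965, 0.355], [0.0, 0.0, 0.0, 1.0]]
```

View pics/w1.png

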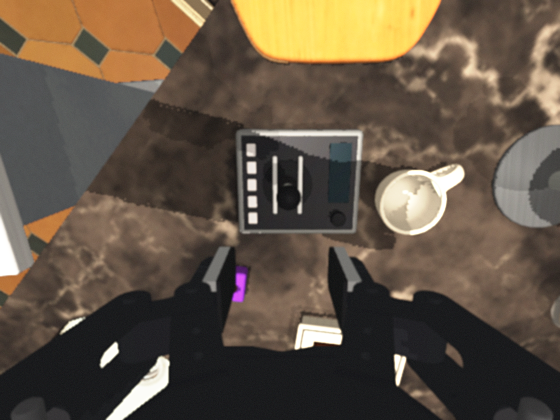

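The wrist picture shows the black ball at (288,197) on the console. The prediction was (291,196), so my position is good to about 2 mm. Next I descend and grip the ball.

```bash
J="python3 -m jog"
$J '[[-0.06,0.0056,0.0052,0,-0.2],[-0.06,0,0,0.03,0],[-0.06,0,0,0.03,0],[-0.06,0,0,0.03,0],[-0.06,0,0,0.03,0]]' >/dev/null
$J '[[-0.06,0,0,0.018,0],[-0.06,0,0,0,0],[-0.06,0,0,0,0]]'>/dev/null
python3 -c "
from h import *
go(.488,-.0665,.084,-4.3)"
$J '[[0.3,0,0,0,0],[0.6,0,0,0,0],[0.6,0,0,0,0],[0.7,0,0,0,0],[0.7,0,0,0,0]]' 25
$J '[[0.7,0,0,0,0],[0.7,0,0,0,0]]' 25
python3 -c "
from h import *
go(.488,-.0665,.084,-4.3)
c=env.read_camera('wrist'); cv2.imwrite('pics/w2.png',c['img'][:,:,::-1])"
```

```text
t 4.03 tcp [ 0.4866 -0.0633  0.084 ] yaw -4.13 gap 0.0453 grip 0.0 shift mm [-3.1  1.7  0. ] turn 0.17
clock: 4.45
tcp_pos: [0.4885, -0.0653, 0.0862]
orientation: [0.001, 0.733, 0.68, 0.001]
wrist_force: [-2.1, 0.0, 5.7]
finger_gap: 0.0199
grip_force: 24.4
clock: 4.62
tcp_pos: [0.4886, -0.0654, 0.0862]
orientation: [0.001, 0.733, 0.68, 0.001]
wrist_force: [-2.0, -0.2, 6.3]
finger_gap: 0.0198
grip_force: 24.4
t 4.62 tcp [ 0.4886 -0.0654  0.0862] yaw -4.3 gap 0.0198 grip 24.4 shift mm [-1.2 -0.5  2.2] turn 0.0
```

View pics/w2.png

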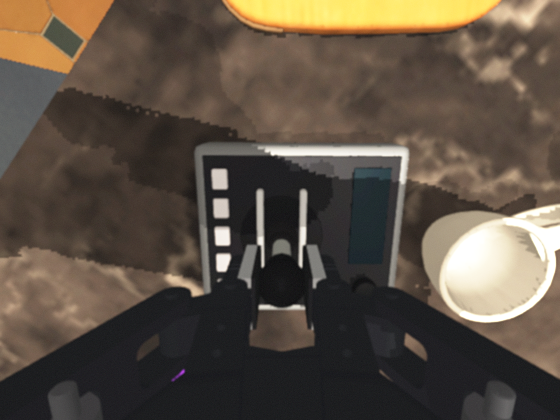

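The wrist picture shows the ball at (282,283) between the pads. The 19.8 mm gap and the upward push mean the pads sit a little high on it, so I'll regrip 5 mm lower.

```bash
J="python3 -m jog"
$J '[[0.3,0,0,0,0],[0.3,-0.001,0,0.005,0],[0.3,0,0,0,0],[0.6,0,0,0,0],[0.7,0,0,0,0]]' 25 >/dev/null
$J '[[0.7,0,0,0,0],[0.7,0,0,0,0],[0.7,0,0,0,0]]' 25
python3 -c "
from h import *
go(.488,-.0665,.079,-4.3)"
```

```text
clock: 5.33
tcp_pos: [0.4882, -0.0661, 0.0793]
orientation: [0.0, 0.733, 0.68, 0.001]
wrist_force: [5.3, 0.1, -4.4]
finger_gap: 0.0198
grip_force: 24.6
t 5.33 tcp [ 0.4882 -0.0661  0.0793] yaw -4.29 gap 0.0198 grip 24.6 shift mm [-0.4 -0.2  0.3] turn 0.01
```

```bash
J="python3 -m jog"
$J '[[0.7,-0.004,0,0,0],[0.7,-0.004,0,0,0],[0.7,-0.004,0,0,0],[0.7,-0.004,0,0,0],[0.7,-0.002,0,0,0]]' 25 >/dev/null
$J '[[0.7,0,0,0,0],[0.7,0,0,0,0]]' 25
python3 - <<'E'
from h import *
go(.488,-.0665,.079,-4.3)
S=env.read_camera("scene");T=env.read_camera("top")
b=cv2.resize(S["img"][130:240,280:370,::-1],None,fx=5,fy=5,interpolation=cv2.INTER_CUBIC)
a=cv2.resize(T["img"][105:185,260:330,::-1],None,fx=5,fy=5,interpolation=cv2.INTER_CUBIC)
o=np.zeros((550,800,3),np.uint8); o[:550,:450]=b; o[:400,450:800]=a; cv2.imwrite("pics/cam2.png",o)
E
```

```text
clock: 5.92
tcp_pos: [0.4868, -0.0828, 0.0788]
orientation: [-0.001, 0.733, 0.68, 0.002]
wrist_force: [7.6, 4.2, -6.6]
finger_gap: 0.0201
grip_force: 24.9
t 5.92 tcp [ 0.4868 -0.0828  0.0788] yaw -4.26 gap 0.0201 grip 24.9 shift mm [16.4 -0.  -0.1] turn 0.04
```

View pics/cam2.png

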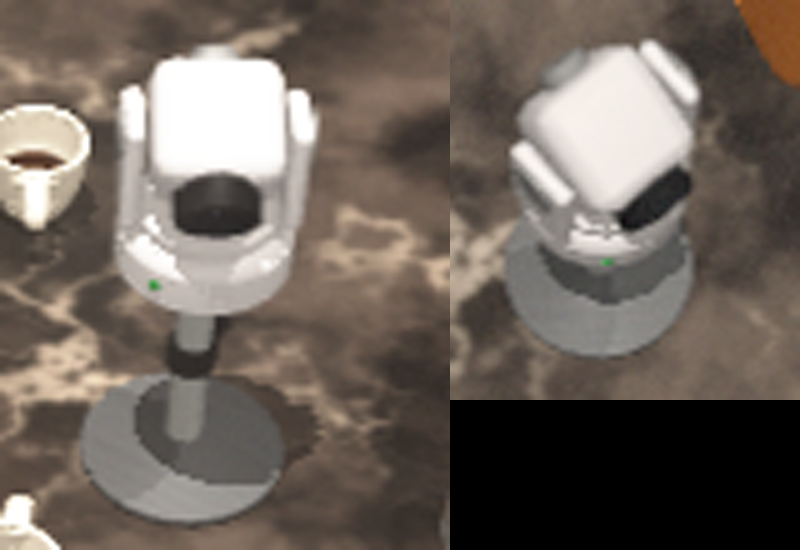

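In the top crop the camera box has turned about 40° to the right; the corners are (522,125), (610,212), (692,140) and (630,45). That agrees with the 41° computed from the ball's travel. I need 46.5°, so another 2.2 mm, then hold.

```bash
J="python3 -m jog"
$J '[[0.7,-0.0022,0,0.0005,0],[0.7,0,0,0,0],[0.7,0,0,0,0],[0.7,0,0,0,0],[0.7,0,0,0,0]]' 25 
python3 - <<'E'
from h import *
go(.488,-.0665,.079,-4.3)
T=env.read_camera("top")
g=cv2.cvtColor(T["img"],cv2.COLOR_RGB2HSV)[105:185,260:330]
m=((g[...,2]>215)&(g[...,1]<25)).astype(np.uint8)
m=cv2.morphologyEx(m,cv2.MORPH_OPEN,np.ones((9,9)))
c=max(cv2.findContours(m,0,1)[0],key=cv2.contourArea); print(cv2.minAreaRect(c),cv2.contourArea(c))
E
for i in 1 2 3 4 5 6 7; do $J '[[0.7,0,0,0,0],[0.7,0,0,0,0],[0.7,0,0,0,0],[0.7,0,0,0,0],[0.7,0,0,0,0]]' >/dev/null; done
$J '[[0.7,0,0,0,0],[0.7,0,0,0,0]]'
```

```text
clock: 6.43
tcp_pos: [0.4867, -0.0848, 0.0785]
orientation: [-0.001, 0.733, 0.681, 0.002]
wrist_force: [7.5, 4.2, -5.4]
finger_gap: 0.02
grip_force: 24.9
t 6.43 tcp [ 0.4867 -0.0848  0.0785] yaw -4.22 gap 0.02 grip 24.9 shift mm [18.3 -0.  -0.4] turn 0.08
((32.500003814697266, 24.5), (22.62741470336914, 24.041629791259766), 45.0) 444.0
clock: 9.57
tcp_pos: [0.4867, -0.0847, 0.0785]
orientation: [-0.001, 0.733, 0.681, 0.002]
wrist_force: [7.1, 4.0, -7.0]
finger_gap: 0.0202
grip_force: 24.9
```

The pan reads 45° and was held for over 3 s. Now I re-centre, release, rise and go over stick C.

```bash
J="python3 -m jog"
$J '[[0.7,0.006,0,0,0],[0.7,0.006,0,0,0],[0.7,0.0065,0,-0.001,0],[0.1,0,0,0,0],[0.1,0,0,0,0]]' >/dev/null
$J '[[0.1,0,0,-0.03,0],[0.1,0,0,-0.03,0],[0.1,0,0,-0.03,0],[0.3,0,0,-0.03,7],[0.3,0,0,0,1]]'
python3 - <<'E'
from h import *
go(.5227,-.287,.2,-12)
E
```

```text
clock: 10.4
tcp_pos: [0.4892, -0.0685, 0.2051]
orientation: [0.003, 0.78, 0.625, 0.002]
wrist_force: [-0.1, 0.1, 0.2]
finger_gap: 0.0298
grip_force: 0.0
t 10.4 tcp [ 0.4892 -0.0685  0.2051] yaw -12.57 gap 0.0298 grip 0.0 shift mm [-206.    80.3    5.7] turn -0.57
```

```bash
J="python3 -m jog"
$J '[[0.3,-0.0343,0.0134,0,0],[0.3,-0.0343,0.0134,0,0],[0.3,-0.0343,0.0134,0,0],[0.3,-0.0343,0.0134,0,0],[0.3,-0.0343,0.0134,0,0]]' >/dev/null
$J '[[0.3,-0.0343,0.0134,0,0],[0.3,0,0,0,0],[0.3,0,0,0,0]]' >/dev/null
python3 - <<'E'
from h import *
go(.5227,-.287,.067,-12)
c=env.read_camera('wrist'); cv2.imwrite('pics/w3.png',c['img'][:,:,::-1]); T=env.read_camera('top')
print(px(c,[[.5229,-.2877,.095],[.5117,-.3397,.095],[.577,-.2991,.095]]).round(1).tolist())
E
```

```text
t 11.07 tcp [ 0.5208 -0.2874  0.198 ] yaw -12.47 gap 0.0302 grip 0.0 shift mm [  0.6   2.1 131. ] turn -0.47
[[285.3, 211.3], [285.4, 272.8], [355.6, 210.7]]
```

View pics/w3.png

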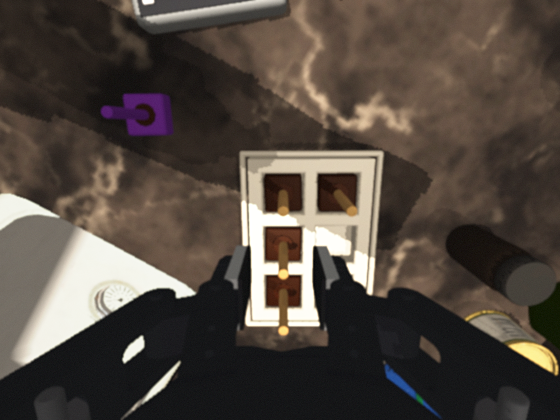

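The wrist view shows tips C (283,211), D (284,273) and A (352,211), within 3 px of predicted. Descending on C.

```bash
J="python3 -m jog"
$J '[[0.3,0.0005,0.001,0.03,0],[0.3,0,0,0.03,0],[0.3,0,0,0.03,0],[0.3,0,0,0.03,0],[0.3,0,0,0.012,0]]' >/dev/null
$J '[[0.3,0,0,0,0],[1,0,0,0,0],[1,0,0,0,0],[1,0,0,0,0],[1,0,0,0,0]]' 50 >/dev/null
$J '[[1,0,0,0,0],[1,0,0,0,0]]'
$J '[[1,0,0,-0.01,0],[1,0,0,-0.02,0],[1,0,0,-0.03,0],[1,0,0,-0.03,0],[1,0,0,-0.03,0]]' >/dev/null
$J '[[1,0,0,-0.02,0],[1,0,0,0,0]]'
python3 - <<'E'
from h import *
go(.51,.30,.2,-12)
E
```

```text
clock: 12.17
tcp_pos: [0.5234, -0.2859, 0.0687]
orientation: [0.001, 0.779, 0.627, 0.0]
wrist_force: [-1.1, 1.9, 3.1]
finger_gap: 0.0074
grip_force: 49.0
clock: 12.75
tcp_pos: [0.5256, -0.2875, 0.2144]
orientation: [0.005, 0.779, 0.627, 0.001]
wrist_force: [1.0, -0.1, 0.8]
finger_gap: 0.0081
grip_force: 48.7
t 12.75 tcp [ 0.5256 -0.2875  0.2144] yaw -12.3 gap 0.0081 grip 48.7 shift mm [ 570.8 -140.5   10.6] turn -0.3
```

```bash
J="python3 -m jog"
for i in 1 2 3; do $J '[[1,0.0317,-0.0078,0,0],[1,0.0317,-0.0078,0,0],[1,0.0317,-0.0078,0,0],[1,0.0317,-0.0078,0,0],[1,0.0317,-0.0078,0,0]]' >/dev/null; done
$J '[[1,0.0317,-0.0078,0,0],[1,0.0317,-0.0078,0,0],[1,0.0317,-0.0078,0,0],[1,0,0,0,0],[1,0,0,0,0]]'
python3 - <<'E'
from h import *
go(.51,.30,.077,-12)
c=env.read_camera('wrist'); cv2.imwrite('pics/w4.png',c['img'][:,:,::-1])
E
```

```text
clock: 14.42
tcp_pos: [0.507, 0.3035, 0.2075]
orientation: [0.0, 0.778, 0.629, 0.0]
wrist_force: [0.7, -0.5, 0.2]
finger_gap: 0.0076
grip_force: 48.8
t 14.42 tcp [0.507  0.3035 0.2075] yaw -12.11 gap 0.0076 grip 48.8 shift mm [ -2.8   3.6 130.5] turn -0.11
```

View pics/w4.png

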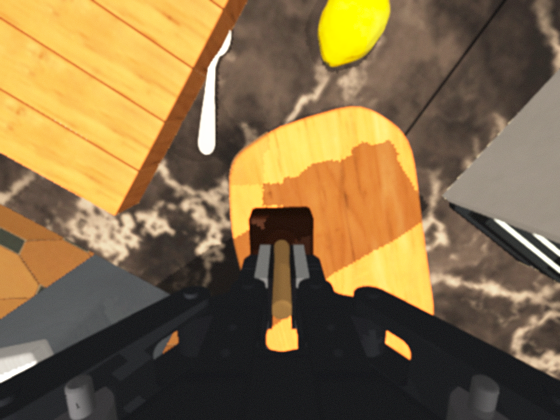

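The wrist view shows choc C held upright, block at (282,228), over the board. Lowering it.

```bash
J="python3 -m jog"
$J '[[1,0,0,0.03,0],[1,0,0,0.03,0],[1,0,0,0.03,0],[1,0,0,0.025,0],[1,0,0,0.008,0]]' >/dev/null
$J '[[1,0,0,0.004,0],[1,0,0,0,0]]'
$J '[[1,0,0,0.002,0],[1,0,0,0,0]]'
```

```text
clock: 15.05
tcp_pos: [0.5075, 0.3009, 0.0808]
orientation: [-0.0, 0.779, 0.627, -0.0]
wrist_force: [0.2, -0.0, 0.3]
finger_gap: 0.0079
grip_force: 48.8
clock: 15.22
tcp_pos: [0.5086, 0.3021, 0.0804]
orientation: [0.0, 0.779, 0.627, 0.001]
wrist_force: [-0.3, 0.4, 0.0]
finger_gap: 0.0077
grip_force: 48.8
```

```bash
J="python3 -m jog"
$J '[[1,0,0,0.002,0],[1,0,0,0,0]]' | grep -E "tcp|wrist"
$J '[[1,0,0,0.001,0],[1,0,0,0,0]]'| grep -E "tcp|wrist"
$J '[[1,0,0,0.001,0],[1,0,0,0,0]]'| grep -E "tcp|wrist"
```

```text
tcp_pos: [0.5079, 0.3021, 0.0777]
wrist_force: [-0.1, -0.1, -0.5]
tcp_pos: [0.5078, 0.3022, 0.0767]
wrist_force: [-0.7, 0.4, 3.4]
tcp_pos: [0.5078, 0.3023, 0.0767]
wrist_force: [-3.6, -0.6, 10.9]
```

Contact came at TCP z 0.0767, as predicted. Release, rise and go back to D.

```bash
J="python3 -m jog"
$J '[[1,0,0,-0.001,0],[0.6,0,0,0,0],[0.3,0,0,0,0],[0.3,0,0,0,0]]' | grep -E "tcp|wrist|gap"
$J '[[0.3,0,0,-0.02,0],[0.3,0,0,-0.03,0],[0.3,0,0,-0.03,0],[0.3,0,0,-0.03,0],[0.3,0,0,-0.01,0]]' >/dev/null
python3 - <<'E'
from h import *
go(.5115,-.3393,.19,-12)
E
```

```text
tcp_pos: [0.5072, 0.3018, 0.0755]
wrist_force: [-0.0, -0.1, -0.1]
finger_gap: 0.0299
t 16.47 tcp [0.5091 0.3027 0.2003] yaw -12.29 gap 0.0297 grip 0.0 shift mm [-626.8  138.9    8.7] turn -0.29
```

```bash
J="python3 -m jog"
cat >> h.py <<'E'
P=dict(A=(.577,-.2991),B=(.553,-.4041),C=(.5229,-.2877),D=(.5117,-.3397),E=(.5016,-.3924))
def tips(names,cam,z=.095,w=16):
    c=env.read_camera(cam); h=cv2.cvtColor(c["img"],cv2.COLOR_RGB2HSV).astype(int)
    for n in names:
        u,v=px(c,[[*(P[n] if isinstance(n,str) else n),z]])[0]; i,j=int(round(u)),int(round(v))
        if not(w<i<560-w and w<j<420-w): print(n,"off view",i,j); continue
        s=h[j-w:j+w+1,i-w:i+w+1]; m=((s[...,0]>8)&(s[...,0]<28)&(s[...,1]>60)&(s[...,2]>170)).astype(np.uint8)
        k,l,st,ce=cv2.connectedComponentsWithStats(m); o=[(int(st[a,4]),(ce[a]+[i-w-u,j-w-v]).round(1).tolist()) for a in range(1,k) if st[a,4]>3]
        print(n,(round(u),round(v)),"blobs (area, offset px)",sorted(o,reverse=True)[:4])
E
python3 -c "
from h import *
tips('ABDE','top')"
for i in 1 2 3; do $J '[[0.3,-0.0348,0.0077,0.0005,0],[0.3,-0.0348,0.0077,0.0005,0],[0.3,-0.0348,0.0077,0.0005,0],[0.3,-0.0348,0.0077,0.0005,0],[0.3,-0.0348,0.0077,0.0005,0]]' >/dev/null; done
$J '[[0.3,-0.0348,0.0077,0.0005,0],[0.3,-0.0348,0.0077,0.0005,0],[0.3,-0.0348,0.0077,0.0005,0],[0.3,0,0,0,0],[0.3,0,0,0,0]]' >/dev/null
python3 - <<'E'
from h import *
go(.5115,-.3393,.067,-12)
tips('ABDE','wrist')
E
```

```text
A (368, 218) blobs (area, offset px) [(8, [-0.5, 0.3])]
B (407, 226) blobs (area, offset px) [(9, [-0.7, -0.1])]
D (384, 241) blobs (area, offset px) [(9, [-0.3, 0.1])]
E (404, 245) blobs (area, offset px) [(8, [-0.5, 0.4])]
t 18.18 tcp [ 0.5084 -0.3412  0.1843] yaw -12.48 gap 0.03 grip 0.0 shift mm [  2.3   2.9 117.3] turn -0.48
A (366, 140) blobs (area, offset px) [(93, [-3.7, -0.5])]
B (355, 280) blobs (area, offset px) [(15, [0.6, -2.1]), (6, [13.4, 7.4]), (4, [-2.1, -11.1])]
D (286, 214) blobs (area, offset px) [(83, [-2.6, 1.1])]
E (288, 279) blobs (area, offset px) [(111, [-4.8, 0.7]), (9, [-12.1, 8.0])]
```

```bash
J="python3 -m jog"
$J '[[0.3,0.002,0.0015,0.03,0],[0.3,0,0,0.03,0],[0.3,0,0,0.03,0],[0.3,0,0,0.02,0],[0.3,0,0,0.007,0]]' >/dev/null
$J '[[0.3,0,0,0,0],[1,0,0,0,0],[1,0,0,0,0],[1,0,0,0,0],[1,0,0,0,0]]' 50 >/dev/null
$J '[[1,0,0,0,0],[1,0,0,0,0]]'
$J '[[1,0,0,-0.01,0],[1,0,0,-0.02,0],[1,0,0,-0.03,0],[1,0,0,-0.03,0],[1,0,0,-0.03,0]]' >/dev/null
$J '[[1,0,0,-0.01,0],[1,0,0,0,0]]'
python3 - <<'E'
from h import *
go(.51,.21,.2,-12)
E
```

```text
clock: 19.23
tcp_pos: [0.5119, -0.3385, 0.071]
orientation: [0.001, 0.779, 0.627, 0.0]
wrist_force: [-1.8, 0.5, 5.5]
finger_gap: 0.0074
grip_force: 49.1
clock: 19.82
tcp_pos: [0.5129, -0.3395, 0.2039]
orientation: [0.004, 0.779, 0.627, 0.001]
wrist_force: [0.4, -0.1, -0.9]
finger_gap: 0.0075
grip_force: 48.7
t 19.82 tcp [ 0.5129 -0.3395  0.2039] yaw -12.29 gap 0.0075 grip 48.7 shift mm [ 536.3 -119.9    1.3] turn -0.29
```

```bash
J="python3 -m jog"
for i in 1 2 3; do $J '[[1,0.0315,-0.0071,0,0],[1,0.0315,-0.0071,0,0],[1,0.0315,-0.0071,0,0],[1,0.0315,-0.0071,0,0],[1,0.0315,-0.0071,0,0]]' >/dev/null; done
$J '[[1,0.0315,-0.0071,0,0],[1,0.0315,-0.0071,0,0],[1,0,0,0,0],[1,0,0,0,0]]' | grep -E "tcp|gap|grip"
$J '[[1,0,0,0.03,0],[1,0,0,0.03,0],[1,0,0,0.03,0],[1,0,0,0.02,0],[1,0,0,0.006,0]]' >/dev/null
$J '[[1,0,0,0,0],[1,0,0,0,0]]' 
python3 - <<'E'
from h import *
go(.51,.21,.079,-12)
E
```

```text
tcp_pos: [0.5062, 0.2121, 0.1979]
finger_gap: 0.0074
grip_force: 48.8
clock: 21.98
tcp_pos: [0.5076, 0.21, 0.0841]
orientation: [-0.0, 0.779, 0.627, -0.0]
wrist_force: [0.1, 0.1, -0.2]
finger_gap: 0.0077
grip_force: 49.1
t 21.98 tcp [0.5076 0.21   0.0841] yaw -12.36 gap 0.0077 grip 49.1 shift mm [0.5 2.4 5.1] turn -0.36
```

```bash
J="python3 -m jog"
$J '[[1,0,0,0.003,0],[1,0,0,0,0]]' | grep -E "tcp|wrist"
$J '[[1,0,0,0.0015,0],[1,0,0,0,0]]' | grep -E "tcp|wrist"
$J '[[1,0,0,0.001,0],[1,0,0,0,0]]'| grep -E "tcp|wrist"
```

```text
tcp_pos: [0.5084, 0.2108, 0.0819]
wrist_force: [-0.6, -0.0, -0.5]
tcp_pos: [0.5078, 0.211, 0.0799]
wrist_force: [0.2, -0.1, 0.5]
tcp_pos: [0.5078, 0.2111, 0.079]
wrist_force: [-0.1, 0.2, 2.9]
```

Contact. Release, check, and go to E.

```bash
J="python3 -m jog"
$J '[[0.6,0,0,0,0],[0.3,0,0,0,0],[0.3,0,0,0,0]]' | grep -E "tcp|wrist|gap"
$J '[[0.3,0,0,-0.02,0],[0.3,0,0,-0.03,0],[0.3,0,0,-0.03,0],[0.3,0,0,-0.03,0],[0.3,0,0,0,0]]' >/dev/null
python3 - <<'E'
from h import *
go(.4995,-.3915,.185,-12)
tips('ABE','top'); tips([(.508,.302),(.508,.211)],'scene',.103)
E
```

```text
tcp_pos: [0.5073, 0.2109, 0.0782]
wrist_force: [0.1, 0.6, -0.2]
finger_gap: 0.0299
t 23.15 tcp [0.5105 0.2117 0.1945] yaw -12.29 gap 0.0301 grip 0.0 shift mm [-591.8  117.5    7.9] turn -0.29
A (368, 218) blobs (area, offset px) [(8, [-0.5, 0.3])]
B (407, 226) blobs (area, offset px) [(9, [-0.7, -0.1])]
E (404, 245) blobs (area, offset px) [(7, [-0.6, 0.2])]
(0.508, 0.302) (145, 182) blobs (area, offset px) [(204, [11.3, 6.4]), (80, [-2.1, 12.1]), (56, [-3.1, -11.9]), (15, [1.2, 0.5])]
(0.508, 0.211) (167, 197) blobs (area, offset px) [(917, [1.8, -1.0])]
```

```bash
J="python3 -m jog"
for i in 1 2 3; do $J '[[0.3,-0.0348,0.0069,0.0005,0],[0.3,-0.0348,0.0069,0.0005,0],[0.3,-0.0348,0.0069,0.0005,0],[0.3,-0.0348,0.0069,0.0005,0],[0.3,-0.0348,0.0069,0.0005,0]]' >/dev/null; done
$J '[[0.3,-0.0348,0.0069,0.0005,0],[0.3,-0.0348,0.0069,0.0005,0],[0.3,0,0,0,0],[0.3,0,0,0,0]]' >/dev/null
python3 - <<'E'
from h import *
go(.4995,-.3915,.07,-12)
tips('ABE','wrist')
E
```

```text
t 24.83 tcp [ 0.4947 -0.3933  0.177 ] yaw -12.47 gap 0.0298 grip 0.0 shift mm [  2.6   4.6 107. ] turn -0.47
A (379, 52) blobs (area, offset px) [(179, [-5.2, -0.1])]
B (365, 217) blobs (area, offset px) [(102, [-1.9, 1.3])]
E (292, 216) blobs (area, offset px) [(82, [-4.5, 1.7])]
```

```bash
J="python3 -m jog"
$J '[[0.3,0.0015,0.002,0.03,0],[0.3,0,0,0.03,0],[0.3,0,0,0.03,0],[0.3,0,0,0.012,0],[0.3,0,0,0.004,0]]' >/dev/null
$J '[[0.3,0,0,0,0],[1,0,0,0,0],[1,0,0,0,0],[1,0,0,0,0],[1,0,0,0,0]]' 50 >/dev/null
$J '[[1,0,0,0,0],[1,0,0,0,0]]'
$J '[[1,0,0,-0.01,0],[1,0,0,-0.02,0],[1,0,0,-0.03,0],[1,0,0,-0.03,0],[1,0,0,-0.03,0]]' >/dev/null
$J '[[1,0,0,-0.01,0],[1,0,0,0,0]]'
python3 - <<'E'
from h import *
go(.51,.122,.2,-12)
E
```

```text
clock: 25.88
tcp_pos: [0.4992, -0.3917, 0.0754]
orientation: [0.001, 0.779, 0.627, 0.0]
wrist_force: [0.8, 0.9, 5.6]
finger_gap: 0.0074
grip_force: 49.5
clock: 26.47
tcp_pos: [0.4996, -0.3926, 0.2078]
orientation: [0.003, 0.779, 0.627, 0.0]
wrist_force: [-0.2, -0.5, -0.1]
finger_gap: 0.007
grip_force: 48.9
t 26.47 tcp [ 0.4996 -0.3926  0.2078] yaw -12.3 gap 0.007 grip 48.9 shift mm [505.  -99.5   5.4] turn -0.3
```

```bash
J="python3 -m jog"
for i in 1 2 3; do $J '[[1,0.0315,-0.006,0,0],[1,0.0315,-0.006,0,0],[1,0.0315,-0.006,0,0],[1,0.0315,-0.006,0,0],[1,0.0315,-0.006,0,0]]' >/dev/null; done
$J '[[1,0.0315,-0.006,0,0],[1,0,0,0,0],[1,0,0,0,0],[1,0,0,0,0]]' | grep -E "tcp|gap|grip"
$J '[[1,0,0,0.03,0],[1,0,0,0.03,0],[1,0,0,0.03,0],[1,0,0,0.017,0],[1,0,0,0.006,0]]' >/dev/null
$J '[[1,0,0,0,0],[1,0,0,0,0]]' 
python3 - <<'E'
from h import *
go(.51,.122,.0834,-12)
E
```

```text
tcp_pos: [0.5109, 0.1215, 0.2024]
finger_gap: 0.0075
grip_force: 48.9
clock: 28.63
tcp_pos: [0.5121, 0.1208, 0.0912]
orientation: [0.0, 0.779, 0.627, -0.0]
wrist_force: [0.1, 0.1, 0.6]
finger_gap: 0.0072
grip_force: 48.9
t 28.63 tcp [0.5121 0.1208 0.0912] yaw -12.38 gap 0.0072 grip 48.9 shift mm [ 0.7 -2.3  7.8] turn -0.38
```

```bash
J="python3 -m jog"
$J '[[1,0,0,0.006,0],[1,0,0,0,0],[1,0,0,0,0]]' | grep -E "tcp|wrist"
$J '[[1,0,0,0.001,0],[1,0,0,0,0]]' | grep -E "tcp|wrist"
$J '[[1,0,0,0.001,0],[1,0,0,0,0]]'| grep -E "tcp|wrist"
```

```text
tcp_pos: [0.5124, 0.1217, 0.0856]
wrist_force: [0.5, -0.0, -0.8]
tcp_pos: [0.5121, 0.1219, 0.0842]
wrist_force: [0.1, 0.1, -0.5]
tcp_pos: [0.5122, 0.122, 0.0834]
wrist_force: [-0.7, 0.7, 3.4]
```

Contact. Release and go to A.

```bash
J="python3 -m jog"
$J '[[0.6,0,0,0,0],[0.3,0,0,0,0],[0.3,0,0,0,0]]' | grep -E "tcp|wrist|gap"
$J '[[0.3,0,0,-0.02,0],[0.3,0,0,-0.03,0],[0.3,0,0,-0.03,0],[0.3,0,0,-0.03,0],[0.3,0,0,0,0]]' >/dev/null
python3 - <<'E'
from h import *
go(.575,-.299,.185,-12)
tips('AB','top')
E
```

```text
tcp_pos: [0.5117, 0.1218, 0.0827]
wrist_force: [-1.0, -0.4, 0.6]
finger_gap: 0.0299
t 29.88 tcp [0.5149 0.1221 0.1988] yaw -12.29 gap 0.03 grip 0.0 shift mm [-398.7  148.2   14. ] turn -0.29
A (368, 218) blobs (area, offset px) [(8, [-0.5, 0.3])]
B (407, 226) blobs (area, offset px) [(9, [-0.7, -0.1])]
```

```bash
J="python3 -m jog"
for i in 1 2; do $J '[[0.3,-0.0332,0.0124,0.001,0],[0.3,-0.0332,0.0124,0.001,0],[0.3,-0.0332,0.0124,0.001,0],[0.3,-0.0332,0.0124,0.001,0],[0.3,-0.0332,0.0124,0.001,0]]' >/dev/null; done
$J '[[0.3,-0.0332,0.0124,0.001,0],[0.3,-0.0332,0.0124,0.001,0],[0.3,0,0,0,0],[0.3,0,0,0,0],[0.3,0,0,0,0]]' >/dev/null
python3 - <<'E'
from h import *
go(.575,-.299,.07,-12)
tips('AB','wrist')
E
```

```text
t 31.18 tcp [ 0.5715 -0.2986  0.1792] yaw -12.32 gap 0.0298 grip 0.0 shift mm [  0.2   3.8 109.2] turn -0.32
A (290, 218) blobs (area, offset px) [(90, [-3.9, 0.8])]
B (288, 344) blobs (area, offset px) [(93, [-2.8, 0.9]), (19, [7.6, -7.8]), (7, [-12.9, -7.0])]
```

```bash
J="python3 -m jog"
$J '[[0.3,0,0.002,0.03,0],[0.3,0,0,0.03,0],[0.3,0,0,0.03,0],[0.3,0,0,0.014,0],[0.3,0,0,0.006,0]]' >/dev/null
$J '[[0.3,0,0,0,0],[1,0,0,0,0],[1,0,0,0,0],[1,0,0,0,0],[1,0,0,0,0]]' 50 >/dev/null
$J '[[1,0,0,0,0],[1,0,0,0,0]]'
$J '[[1,0,0,-0.01,0],[1,0,0,-0.02,0],[1,0,0,-0.03,0],[1,0,0,-0.03,0],[1,0,0,-0.03,0]]' >/dev/null
$J '[[1,0,0,-0.01,0],[1,0,0,0,0]]'
python3 - <<'E'
from h import *
go(.585,.256,.2,-12)
E
```

```text
clock: 32.23
tcp_pos: [0.5752, -0.3, 0.0723]
orientation: [0.001, 0.779, 0.627, 0.001]
wrist_force: [-0.6, 1.2, 5.6]
finger_gap: 0.0075
grip_force: 49.3
clock: 32.82
tcp_pos: [0.5759, -0.3008, 0.2049]
orientation: [0.003, 0.779, 0.627, 0.001]
wrist_force: [0.6, -0.3, -1.2]
finger_gap: 0.0075
grip_force: 49.0
t 32.82 tcp [ 0.5759 -0.3008  0.2049] yaw -12.3 gap 0.0075 grip 49.0 shift mm [ 546.  -109.7    2.8] turn -0.3
```

```bash
J="python3 -m jog"
for i in 1 2 3; do $J '[[1,0.0321,-0.0065,0,0],[1,0.0321,-0.0065,0,0],[1,0.0321,-0.0065,0,0],[1,0.0321,-0.0065,0,0],[1,0.0321,-0.0065,0,0]]' >/dev/null; done
$J '[[1,0.0321,-0.0065,0,0],[1,0.0321,-0.0065,0,0],[1,0,0,0,0],[1,0,0,0,0],[1,0,0,0,0]]' | grep -E "tcp|gap|grip"
$J '[[1,0,0,0.03,0],[1,0,0,0.03,0],[1,0,0,0.03,0],[1,0,0,0.02,0],[1,0,0,0.004,0]]' >/dev/null
$J '[[1,0,0,0,0],[1,0,0,0,0]]' 
python3 - <<'E'
from h import *
go(.585,.256,.0803,-12)
E
```

```text
tcp_pos: [0.5816, 0.2567, 0.199]
finger_gap: 0.0073
grip_force: 48.9
clock: 35.07
tcp_pos: [0.5831, 0.2562, 0.0876]
orientation: [0.0, 0.779, 0.627, 0.0]
wrist_force: [0.0, -0.8, -0.6]
finger_gap: 0.0076
grip_force: 49.0
t 35.07 tcp [0.5831 0.2562 0.0876] yaw -12.37 gap 0.0076 grip 49.0 shift mm [0.2 1.9 7.3] turn -0.37
```

```bash
J="python3 -m jog"
$J '[[1,0,0,0.0055,0],[1,0,0,0,0],[1,0,0,0,0]]' | grep -E "tcp|wrist"
$J '[[1,0,0,0.001,0],[1,0,0,0,0]]' | grep -E "tcp|wrist"
$J '[[1,0,0,0.001,0],[1,0,0,0,0]]'| grep -E "tcp|wrist"
```

```text
tcp_pos: [0.5831, 0.2572, 0.0824]
wrist_force: [0.7, -0.6, -0.1]
tcp_pos: [0.5828, 0.2573, 0.0808]
wrist_force: [0.4, -0.0, -0.1]
tcp_pos: [0.5829, 0.2574, 0.0804]
wrist_force: [-1.4, 0.9, 4.5]
```

```bash
J="python3 -m jog"
$J '[[0.6,0,0,0,0],[0.3,0,0,0,0],[0.3,0,0,0,0]]' | grep -E "tcp|wrist|gap"
$J '[[0.3,0,0,-0.02,0],[0.3,0,0,-0.03,0],[0.3,0,0,-0.03,0],[0.3,0,0,-0.03,0],[0.3,0,0,0,0]]' >/dev/null
python3 - <<'E'
from h import *
go(.552,-.4035,.185,-12)
tips('B','top')
E
```

```text
tcp_pos: [0.5825, 0.2571, 0.0792]
wrist_force: [0.5, -0.4, -0.0]
finger_gap: 0.03
t 36.32 tcp [0.5856 0.2581 0.1962] yaw -12.29 gap 0.0297 grip 0.0 shift mm [-653.6  107.9    8.8] turn -0.29
B (407, 226) blobs (area, offset px) [(9, [-0.7, -0.1])]
```

```bash
J="python3 -m jog"
for i in 1 2 3; do $J '[[0.3,-0.0344,0.0057,0.0005,0],[0.3,-0.0344,0.0057,0.0005,0],[0.3,-0.0344,0.0057,0.0005,0],[0.3,-0.0344,0.0057,0.0005,0],[0.3,-0.0344,0.0057,0.0005,0]]' >/dev/null; done
$J '[[0.3,-0.0344,0.0057,0.0005,0],[0.3,-0.0344,0.0057,0.0005,0],[0.3,-0.0344,0.0057,0.0005,0],[0.3,-0.0344,0.0057,0.0005,0],[0.3,0,0,0,0]]' >/dev/null
$J '[[0.3,0,0,0,0],[0.3,0,0,0,0]]' >/dev/null
python3 - <<'E'
from h import *
go(.552,-.4035,.07,-12)
tips('B','wrist')
E
```

```text
t 38.2 tcp [ 0.5486 -0.4039  0.1783] yaw -12.32 gap 0.0299 grip 0.0 shift mm [  1.    3.5 108.3] turn -0.32
B (289, 218) blobs (area, offset px) [(77, [-2.7, 0.9]), (7, [7.5, 16.2]), (5, [-0.5, 16.2])]
```

```bash
J="python3 -m jog"
$J '[[0.3,0,0.002,0.03,0],[0.3,0,0,0.03,0],[0.3,0,0,0.03,0],[0.3,0,0,0.014,0],[0.3,0,0,0.006,0]]' >/dev/null
$J '[[0.3,0,0,0,0],[1,0,0,0,0],[1,0,0,0,0],[1,0,0,0,0],[1,0,0,0,0]]' 50 >/dev/null
$J '[[1,0,0,0,0],[1,0,0,0,0]]'
$J '[[1,0,0,-0.01,0],[1,0,0,-0.02,0],[1,0,0,-0.03,0],[1,0,0,-0.03,0],[1,0,0,-0.03,0]]' >/dev/null
$J '[[1,0,0,-0.01,0],[1,0,0,0,0]]'
python3 - <<'E'
from h import *
go(.585,.165,.2,-12)
E
```

```text
clock: 39.25
tcp_pos: [0.552, -0.4056, 0.0715]
orientation: [0.001, 0.779, 0.627, 0.0]
wrist_force: [0.6, 1.3, 6.4]
finger_gap: 0.0076
grip_force: 49.4
clock: 39.83
tcp_pos: [0.5525, -0.4064, 0.204]
orientation: [0.003, 0.779, 0.627, 0.0]
wrist_force: [1.2, -0.4, -1.3]
finger_gap: 0.0072
grip_force: 49.0
t 39.83 tcp [ 0.5525 -0.4064  0.204 ] yaw -12.3 gap 0.0072 grip 49.0 shift mm [565.2 -89.9   1.5] turn -0.3
```

```bash
J="python3 -m jog"
for i in 1 2 3; do $J '[[1,0.0314,-0.0048,0,0],[1,0.0314,-0.0048,0,0],[1,0.0314,-0.0048,0,0],[1,0.0314,-0.0048,0,0],[1,0.0314,-0.0048,0,0]]' >/dev/null; done
$J '[[1,0.0314,-0.0048,0,0],[1,0.0314,-0.0048,0,0],[1,0.0314,-0.0048,0,0],[1,0,0,0,0],[1,0,0,0,0]]' | grep -E "tcp|gap|grip"
python3 - <<'E'
from h import *
go(.585,.165,.0795,-12)
S=env.read_camera("scene");T=env.read_camera("top");W=env.read_camera("wrist")
a=cv2.resize(S["img"][140:270,110:260,::-1],None,fx=3,fy=3,interpolation=cv2.INTER_CUBIC)
b=cv2.resize(T["img"][190:280,130:250,::-1],None,fx=2.9,fy=2.9,interpolation=cv2.INTER_CUBIC)
o=np.zeros((600,800,3),np.uint8);o[:390,:450]=a;o[:261,450:798]=b[:261,:348];o[300:600,455:800]=cv2.resize(W["img"],(345,300))[:,:,::-1]
cv2.imwrite("pics/b1.png",o)
E
```

```text
tcp_pos: [0.5858, 0.1672, 0.1976]
finger_gap: 0.0076
grip_force: 48.9
t 41.5 tcp [0.5858 0.1672 0.1976] yaw -12.1 gap 0.0076 grip 48.9 shift mm [-2.100e+00  1.000e-01  1.181e+02] turn -0.1
```

View pics/b1.png

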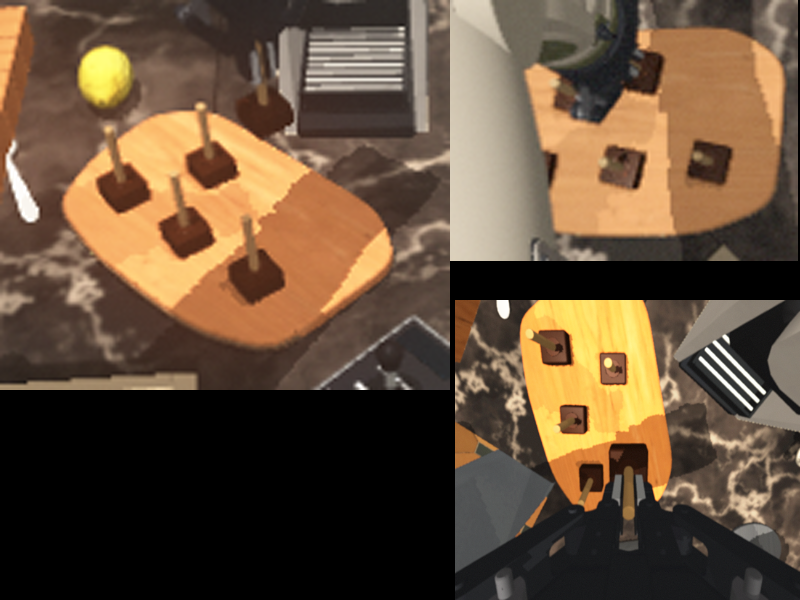

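The composite shows four sticks standing on the board, in the wrist part at (553,347), (613,367), (573,420) and (591,478), and the fifth held. Lowering it.

```bash
J="python3 -m jog"
$J '[[1,-0.002,0,0.03,0],[1,0,0,0.03,0],[1,0,0,0.03,0],[1,0,0,0.018,0],[1,0,0,0.004,0]]' >/dev/null
$J '[[1,0,0,0,0],[1,0,0,0,0],[1,0,0,0.003,0],[1,0,0,0,0]]' | grep -E "tcp|wrist|gap"
$J '[[1,0,0,0.001,0],[1,0,0,0,0]]' | grep -E "tcp|wrist"
```

```text
tcp_pos: [0.5878, 0.1636, 0.0862]
wrist_force: [0.2, -0.6, -1.2]
finger_gap: 0.0073
tcp_pos: [0.5871, 0.1638, 0.0846]
wrist_force: [0.1, 0.7, -0.9]
```

```bash
J="python3 -m jog"
$J '[[1,0,0,0.003,0],[1,0,0,0,0],[1,0,0,0,0]]' | grep -E "tcp|wrist"
$J '[[1,0,0,0.001,0],[1,0,0,0,0]]' | grep -E "tcp|wrist"
$J '[[1,0,0,0.001,0],[1,0,0,0,0]]' | grep -E "tcp|wrist"
```

```text
tcp_pos: [0.5864, 0.1638, 0.0806]
wrist_force: [-0.4, -0.2, -0.6]
tcp_pos: [0.5865, 0.1637, 0.0796]
wrist_force: [-0.4, -0.3, -1.5]
tcp_pos: [0.5867, 0.1638, 0.0795]
wrist_force: [-0.8, 1.1, 4.2]
```

```bash
J="python3 -m jog"
$J '[[0.6,0,0,0,0],[0.3,0,0,0,0],[0.3,0,0,0,0]]' | grep -E "tcp|wrist|gap"
$J '[[0.3,0,0,-0.02,0],[0.3,0,0,-0.03,0],[0.3,0,0,-0.03,0],[0.3,0,0,-0.03,0],[-0.06,0,0,0,-7]]' >/dev/null
$J '[[-0.06,0,0,0,-1],[-0.06,0,0,0,0]]' >/dev/null
python3 - <<'E'
from h import *
go(.488,-.0663,.19,-4.3)
E
```

```text
tcp_pos: [0.5867, 0.1637, 0.0787]
wrist_force: [-0.0, 0.2, -0.2]
finger_gap: 0.0299
t 43.98 tcp [0.5865 0.1637 0.1885] yaw -4.39 gap 0.0454 grip 0.0 shift mm [-236.8  -80.6   -1.5] turn -0.09
```

```bash
J="python3 -m jog"
$J '[[-0.06,-0.0296,-0.0101,0,0],[-0.06,-0.0296,-0.0101,0,0],[-0.06,-0.0296,-0.0101,0,0],[-0.06,-0.0296,-0.0101,0,0],[-0.06,-0.0296,-0.0101,0,0]]' >/dev/null
$J '[[-0.06,-0.0296,-0.0101,0,0],[-0.06,-0.0296,-0.0101,0,0],[-0.06,-0.0296,-0.0101,0,0],[-0.06,0,0,0,0],[-0.06,0,0,0,0]]' >/dev/null
$J '[[-0.06,0,0,0,0]]' >/dev/null
python3 - <<'E'
from h import *
go(.488,-.0665,.081,-4.3)
S=env.read_camera("scene");T=env.read_camera("top");W=env.read_camera("wrist")
a=cv2.resize(S["img"][140:270,110:260,::-1],None,fx=3,fy=3,interpolation=cv2.INTER_CUBIC)
b=cv2.resize(T["img"][190:280,130:250,::-1],None,fx=2.9,fy=2.9,interpolation=cv2.INTER_CUBIC)
o=np.zeros((600,800,3),np.uint8);o[:390,:450]=a;o[:261,450:798]=b[:261,:348];o[300:600,400:800]=cv2.resize(W["img"],(400,300))[:,:,::-1]
cv2.imwrite("pics/b2.png",o); print(px(W,[[.488,-.0665,.092]])*[400/560,300/420]+[400,300])
E
```

```text
t 44.9 tcp [ 0.4878 -0.0661  0.1878] yaw -4.41 gap 0.0455 grip 0.0 shift mm [ -0.5   0.4 106.8] turn -0.11
[[601.45312596 453.72766118]]
```

View pics/b2.png

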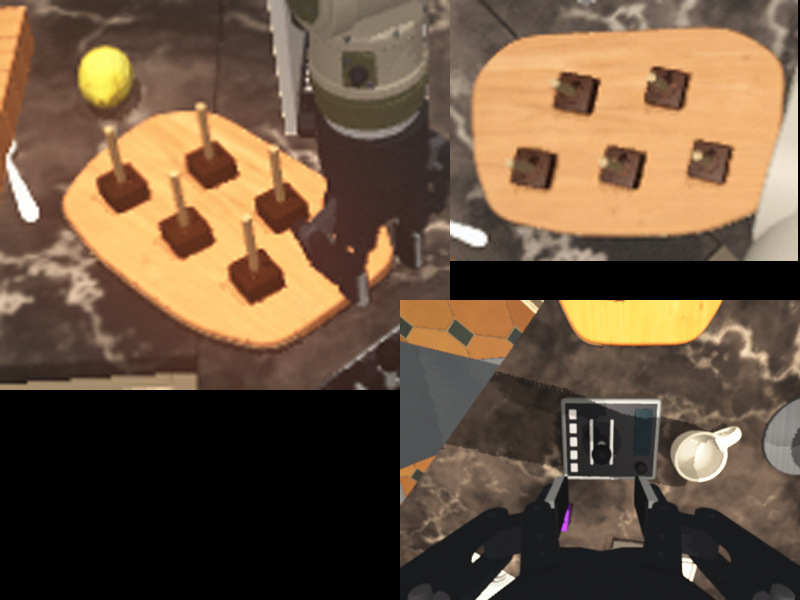

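All five stand well apart on the board, in the top crop at (575,92), (667,87), (534,168), (622,167) and (710,162). The ball is at (601,452), as predicted. Gripping the ball and leaning it left.

```bash
J="python3 -m jog"
$J '[[-0.06,0,0,0.03,0],[-0.06,0,0,0.03,0],[-0.06,0,0,0.03,0],[-0.06,0,0,0.017,0],[-0.06,0,0,0,0]]' >/dev/null
$J '[[0.3,0,0,0,0],[0.6,0,0,0,0],[0.7,0,0,0,0],[0.7,0,0,0,0],[0.7,0,0,0,0]]' 25
$J '[[0.7,0.004,0,0,0],[0.7,0.004,0,0,0],[0.7,0.004,0,0,0],[0.7,0.004,0,0,0],[0.7,0.003,0,0.001,0]]' >/dev/null
$J '[[0.7,0,0,0.001,0],[0.7,0,0,0,0],[0.7,0,0,0,0]]'
python3 - <<'E'
from h import *
go(.488,-.0663,.079,-4.3)
E
```

```text
clock: 45.88
tcp_pos: [0.4886, -0.0665, 0.0829]
orientation: [0.0, 0.733, 0.68, 0.0]
wrist_force: [-3.0, 0.5, 4.5]
finger_gap: 0.0203
grip_force: 24.8
clock: 46.55
tcp_pos: [0.4901, -0.0469, 0.0805]
orientation: [0.0, 0.733, 0.68, 0.001]
wrist_force: [-4.9, -0.9, 7.8]
finger_gap: 0.0201
grip_force: 25.4
t 46.55 tcp [ 0.4901 -0.0469  0.0805] yaw -4.24 gap 0.0201 grip 25.4 shift mm [-19.5  -0.7   1.5] turn 0.06
```

```bash
J="python3 -m jog"
$J '[[0.7,0.001,0,0.001,0],[0.7,0,0,0,0],[0.7,0,0,0,0],[0.7,0,0,0,0],[0.7,0,0,0,0]]' | grep -E "tcp|wrist"
python3 - <<'E'
from h import *
S=env.read_camera("scene");T=env.read_camera("top")
b=cv2.resize(S["img"][130:240,280:370,::-1],None,fx=5,fy=5,interpolation=cv2.INTER_CUBIC)
a=cv2.resize(T["img"][105:185,260:330,::-1],None,fx=5,fy=5,interpolation=cv2.INTER_CUBIC)
o=np.zeros((550,800,3),np.uint8); o[:550,:450]=b; o[:400,450:800]=a; cv2.imwrite("pics/cam3.png",o)
E
```

```text
tcp_pos: [0.4902, -0.0458, 0.0798]
wrist_force: [-5.0, 0.4, 9.1]
```

View pics/cam3.png

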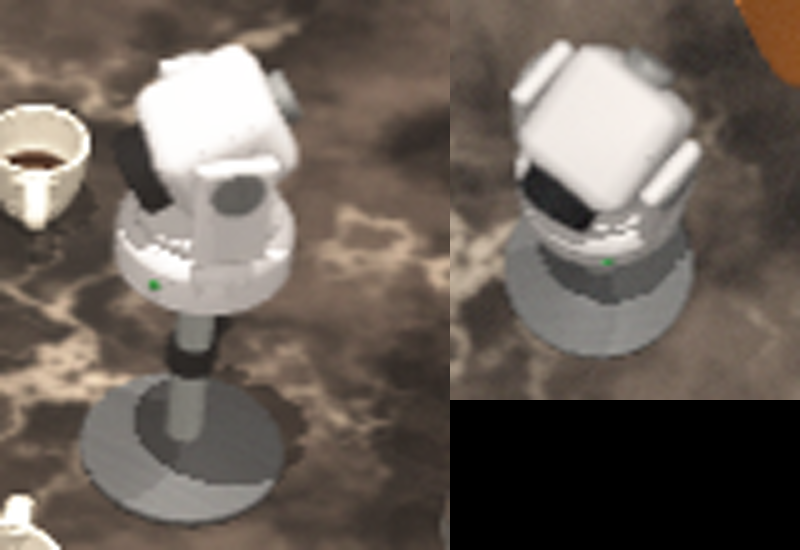

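In the top crop the yoke arms have centres near (542,70) and (671,174), which suggests a pan of only about 40°. I'll work it out properly by casting rays onto the arm-height plane, with the earlier views as reference.

```bash
python3 - <<'E'
from h import *
T=env.read_camera("top")
t=lambda u,v:[(260+(u-450)/5-.4,105+v/5-.4)]
for n,a,b in (("cam",(521,127),(690,122)),("cam2",(542,175),(670,72)),("cam3",(542,70),(671,174))):
    p,q=onz(T,t(*a),.24)[0],onz(T,t(*b),.24)[0]; d=p-q
    print(n,"arm yaw-90",(np.degrees(np.arctan2(d[1],d[0]))-90).round(1),"len",np.linalg.norm(d).round(4),"mid",((p+q)/2).round(3))
# automatic: white-box/lens masks on full-res crops
for n in ("cam","cam2","cam3"):
    im=cv2.imread(f"pics/{n}.png")[:400,450:]; v=im.max(2)
    m=((v<62)).astype(np.uint8); m[260:]=0; m=cv2.morphologyEx(m,cv2.MORPH_OPEN,np.ones((7,7)))
    k,l,st,ce=cv2.connectedComponentsWithStats(m)
    for i in range(1,k):
        if st[i,4]>600:
            pts=np.argwhere(l==i)[:,::-1].astype(np.float32); c=pts.mean(0); w=onz(T,t(c[0]+450,c[1]),.21)[0]
            r=cv2.minAreaRect(pts); print(n,"dark",st[i,4],c.round(0),w.round(4),"yaw from axis",(np.degrees(np.arctan2(w[1]+.0897,w[0]-.7805))%360-180).round(1),r[1],r[2])
E
```

```text
cam arm yaw-90 0.7 len 0.0833 mid [ 0.779 -0.087  0.24 ]
cam2 arm yaw-90 39.3 len 0.0831 mid [ 0.779 -0.088  0.24 ]
cam3 arm yaw-90 -41.7 len 0.0835 mid [ 0.78  -0.088  0.24 ]
cam dark 2079 [261.  53.] [ 0.8284 -0.1429  0.21  ] yaw from axis 132.0 (46.14091873168945, 71.0718994140625) 82.87498474121094
cam dark 1092 [299. 130.] [ 0.7863 -0.1613  0.21  ] yaw from axis 94.6 (35.430870056152344, 36.36654281616211) 86.42366790771484
cam dark 756 [340. 210.] [ 0.7432 -0.1801  0.21  ] yaw from axis 67.6 (47.99999237060547, 24.999996185302734) 90.0
cam dark 2226 [160. 215.] [ 0.7419 -0.0892  0.21  ] yaw from axis -0.7 (30.44851303100586, 79.61096954345703) 85.60128784179688
cam2 dark 1749 [264.  53.] [ 0.8284 -0.1445  0.21  ] yaw from axis 131.1 (41.075218200683594, 62.605350494384766) 75.25643920898438
cam2 dark 1028 [299. 129.] [ 0.7867 -0.1613  0.21  ] yaw from axis 94.9 (34.0, 38.0) 90.0
cam2 dark 2077 [206. 200.] [ 0.7495 -0.1125  0.21  ] yaw from axis 36.3 (28.92890167236328, 83.38578033447266) 50.9644889831543
cam2 dark 840 [339. 211.] [ 0.7425 -0.1796  0.21  ] yaw from axis 67.1 (47.99999237060547, 28.999996185302734) 90.0
cam3 dark 2181 [264.  54.] [ 0.8279 -0.1445  0.21  ] yaw from axis 130.8 (42.743736267089844, 79.07591247558594) 80.53767395019531
cam3 dark 1057 [298. 129.] [ 0.7871 -0.1606  0.21  ] yaw from axis 95.3 (37.47229766845703, 33.39838790893555) 87.79740142822266
cam3 dark 2081 [106. 200.] [ 0.7504 -0.0621  0.21  ] yaw from axis -42.5 (79.04839324951172, 30.80562400817871) 35.53767395019531
cam3 dark 808 [339. 213.] [ 0.7417 -0.1796  0.21  ] yaw from axis 66.7 (49.0, 25.0) 90.0
```

Ray casting gives pans of 0.7°, 39.3° and -41.7°. The last 2 mm of the opening shot therefore took it to about 44-45°, against 46.8° needed, which is about 16 mm off and within tolerance. The board needs -52.1°, so I lean about 5 mm further.

```bash
J="python3 -m jog"
$J '[[0.7,0.0025,0,0.001,0],[0.7,0.0025,0,0.001,0],[0.7,0,0,0,0],[0.7,0,0,0,0],[0.7,0,0,0,0]]'
python3 - <<'E'
from h import *
T=env.read_camera("top")
a=cv2.resize(T["img"][105:185,260:330,::-1],None,fx=5,fy=5,interpolation=cv2.INTER_CUBIC); cv2.imwrite("pics/cam4.png",a)
v=a.max(2); m=(v<62).astype(np.uint8); m[260:]=0; m=cv2.morphologyEx(m,cv2.MORPH_OPEN,np.ones((7,7)))
k,l,st,ce=cv2.connectedComponentsWithStats(m)
for i in range(1,k):
    if st[i,4]>600 and ce[i][0]<200:
        w=onz(T,[(260+ce[i][0]/5-.4,105+ce[i][1]/5-.4)],.21)[0]; print(ce[i],(np.degrees(np.arctan2(w[1]+.0885,w[0]-.7795))%360-180).round(1))
E
```

```text
clock: 47.53
tcp_pos: [0.4906, -0.041, 0.0775]
orientation: [0.0, 0.733, 0.68, 0.001]
wrist_force: [-3.7, -0.4, 6.2]
finger_gap: 0.0203
grip_force: 25.8
[ 91.68296089 189.67783985] -55.1
```

View pics/cam4.png

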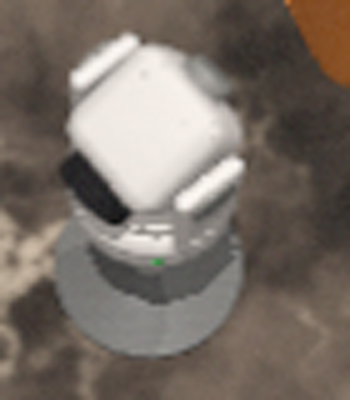

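The arms are now centred at about (104,60) and (210,184), a raw slope of 49.5°, which is roughly -52° of pan. That is on the board, so I hold and release.

```bash
J="python3 -m jog"
for i in 1 2 3 4 5 6 7; do $J '[[0.7,0,0,0,0],[0.7,0,0,0,0],[0.7,0,0,0,0],[0.7,0,0,0,0],[0.7,0,0,0,0]]' >/dev/null; done
$J '[[0.7,0,0,0,0],[0.7,0,0,0,0]]' | grep -E "clock|tcp|gap"
python3 - <<'E'
from h import *
T=env.read_camera("top")
p,q=[onz(T,[(260+u/5-.4,105+v/5-.4)],.24)[0] for u,v in ((104,60),(210,184))]; d=p-q
print((np.degrees(np.arctan2(d[1],d[0]))-90).round(1),np.linalg.norm(d).round(4))
a=cv2.resize(T["img"][105:185,260:330,::-1],None,fx=5,fy=5,interpolation=cv2.INTER_CUBIC); print("diff to cam4",np.abs(a.astype(int)-cv2.imread("pics/cam4.png")).mean())
E
```

```text
clock: 50.67
tcp_pos: [0.4906, -0.041, 0.0776]
finger_gap: 0.0199
-52.3 0.0831
diff to cam4 1.5180738095238095
```

Pan is -52.3° (52.1° needed), held for over 3 s. Re-centre, release and rise.

```bash
J="python3 -m jog"
$J '[[0.7,-0.007,0,-0.001,0],[0.7,-0.007,0,-0.001,0],[0.7,-0.0075,0,0,0],[0.7,0,0,0,0],[0.1,0,0,0,0]]' >/dev/null
$J '[[0.1,0,0,0,0],[0.1,0,0,-0.03,0],[0.1,0,0,-0.03,0],[0.1,0,0,-0.03,0],[0.1,0,0,-0.03,0]]' >/dev/null
for i in 1 2; do $J '[[0.1,0,0,0,0],[0.1,0,0,0,0],[0.1,0,0,0,0],[0.1,0,0,0,0],[0.1,0,0,0,0]]' | grep -E "clock|tcp|wrist_force"; done
python3 - <<'E'
from h import *
T=env.read_camera("top")
b=cv2.resize(T["img"][190:280,130:250,::-1],None,fx=2.9,fy=2.9,interpolation=cv2.INTER_CUBIC)[:261,:348]
o=cv2.imread("pics/b2.png")[:261,450:798]
for im in (o,b):
    m=(im.max(2)<110).astype(np.uint8); m=cv2.morphologyEx(m,cv2.MORPH_OPEN,np.ones((9,9)))
    k,l,st,ce=cv2.connectedComponentsWithStats(m); print([(ce[i].round(0).tolist(),int(st[i,4])) for i in range(1,k) if 500<st[i,4]<3500 and 60<ce[i][1]<200])
a=cv2.resize(T["img"][105:185,260:330,::-1],None,fx=5,fy=5,interpolation=cv2.INTER_CUBIC)
print("cam vs start",np.abs(a.astype(int)-cv2.imread("pics/cam.png")[:400,450:]).mean())
p=[T["img"][r[1]:r[3],r[0]:r[2],::-1].astype(int) for r in [(275,185,310,225),(378,155,410,190)]]; t0=cv2.imread("pics/top0.png").astype(int)
print("mug,jar diff",np.abs(p[0]-t0[185:225,275:310]).mean(),np.abs(p[1]-t0[155:190,378:410]).mean())
E
```

```text
clock: 51.97
tcp_pos: [0.4878, -0.0625, 0.1973]
wrist_force: [-0.7, -0.1, -0.1]
clock: 52.38
tcp_pos: [0.4886, -0.0629, 0.1987]
wrist_force: [-0.4, -0.5, -0.3]
[([130.0, 83.0], 520), ([88.0, 161.0], 706)]
[([130.0, 83.0], 528), ([84.0, 159.0], 677)]
cam vs start 1.6604095238095238
mug,jar diff 44.821666666666665 2.504166666666667
```

```bash
J="python3 -m jog"
python3 - <<'E'
from h import *
T=env.read_camera("top")
h=cv2.cvtColor(T["img"],cv2.COLOR_RGB2HSV).astype(int)
V=h[...,2]; s=V[205:262,143:240]; m=np.zeros(V.shape,np.uint8); m[205:262,143:240]=(s<135)
k,l,st,ce=cv2.connectedComponentsWithStats(m)
w=np.array([onz(T,[ce[i]],.036)[0][:2] for i in range(1,k) if st[i,4]>40])
print([(ce[i].round(1).tolist(),st[i].tolist()) for i in range(1,k) if st[i,4]>40]); print((w-[.5475,.2098]).round(3).tolist())
from scipy.spatial.distance import pdist; print("min dist",pdist(w).min())
W=env.read_camera("wrist"); cv2.imwrite("pics/wend.png",W["img"][:,:,::-1])
hw=cv2.cvtColor(W["img"],cv2.COLOR_RGB2HSV).astype(int); mm=((hw[...,1]<70)&(hw[...,2]>190)).astype(np.uint8); mm[:,:360]=0; mm[300:]=0; mm=cv2.morphologyEx(mm,cv2.MORPH_OPEN,np.ones((5,5)))
k,l,st,ce=cv2.connectedComponentsWithStats(mm); print("white near mug",[(ce[i].round().tolist(),onz(W,[ce[i]],.05)[0].round(3).tolist(),int(st[i,4])) for i in range(1,k) if st[i,4]>300])
print("mug at start",onz(T,[(255+170/4.5,185+108/4.5)],.05).round(3))
E
```

```text
[([204.6, 220.2], [197, 213, 16, 15, 167]), ([173.2, 221.8], [166, 215, 16, 15, 174]), ([219.5, 245.5], [212, 238, 15, 15, 156]), ([158.6, 247.6], [151, 241, 16, 14, 180]), ([189.5, 247.2], [182, 240, 16, 15, 165])]
[[0.039, -0.047], [0.036, 0.046], [-0.035, -0.091], [-0.039, 0.087], [-0.039, -0.004]]
min dist 0.08546576695219066
white near mug [([423.0, 213.0], [0.619, -0.087, 0.05], 3753)]
mug at start [[ 0.613 -0.093  0.05 ]]
```

All five stand at least 85 mm apart inside the safe area. The mug hasn't moved, and the camera is back at centre.

```bash
python3 -c "
from workcell import env
print(env.hand_in())"
```

```text
the job is handed in; nothing more can be done
None
```

The job is handed in, with no verdict returned: both shots were held for about three seconds (the opening about 16 mm off the mould's middle, within the 45 mm allowed), all five chocolate sticks stand at least 85 mm apart on the board, and the remote's stick is let go.

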